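Hold the mixer spindle's collar on its set-screw flat

ROBOT

A 6-joint arm with a two-finger parallel gripper is mounted at the origin on a cart in front of the work surface, level with it; the furniture and walls round the work are solid. World frame = base frame: x ahead of the robot, y to its left, z up, the work surface at z = 0. Lengths are in m, angles in rad, forces in N, time in s.
With the tool pointing down it reaches from about 0.35 to 0.875 m from the base axis. Payload 4.2 kg.
Tool frame: the origin (TCP) lies at the centre of the arm's flange, where the gripper is bolted on; the fingertips stand 182 mm ahead of it and the grasp point (between the pads) lies 164 mm ahead of it (ctrl.tcp_to_tips is the z of the fingertips in the tool frame, in m); z points along the fingers, y is the line along which they close (so a half turn about z gives the same grasp; the last joint's range is limited). The gripper opens to 87 mm and grips with 3 to 60 N. Pads are 19 mm wide; open, the fingers measure 117 mm over their backs; the gripper's body (75 mm by 190 mm) begins 51 mm behind the grasp point.
Start: joints at [-1.019, 0.385, 0.008, 0, -1.194, -0.259], TCP at [0.18, -0.598, 0.405] pointing down, gripper open.
Joint ranges: [-3.14, 3.14], [-1.21, 2.06], [-1.07, 1.41], [-3.16, 2.05], [-2.99, -0.16], [-3.1, 3.1]. Speed limits (rad/s): [2.79, 2.79, 3.14, 3.14, 3.14, 3.14].

INTERFACE

Orientations are given as [roll, pitch, yaw] about the fixed x, y, z axes, in that order (R = Rz(yaw) Ry(pitch) Rx(roll)).
In Python, from workcell import readout, vision, hand_in, ctrl gives the robot as it stands.
- The arm moves only by the shell command python3 -m crank 'ROWS' [FORCE]. ROWS is JSON, a list of rows, each an object of numbers: "x", "y", "z": the shift along the tool's x, y, z in cm; "yaw": the turn about the tool's z in degrees; "hand": the opening, from 0 (shut) to 1 (fully open). A call has 1 to 12 rows; each row shifts and turns the commanded pose from where the row before left it, along the tool's axes as they then stand; what a row does not reach is not made up. A row lasts 1/8 s, in which the tool goes at most 62.5 mm and 10.7 degrees, less where a joint would pass 70% of its speed; a pose out of reach is approached as far as the arm can. A call with a gripper value outside its range is refused whole. The fingers move at their own pace and stop on an object; FORCE is the grip in N (left out, the last holds). Time passes only in rows, so rows that do not move let the fingers close. It gives the time, the measured TCP pose, the force, the opening and the grip force at its end, in the units of the state.
- readout.observe(): the state, without advancing time (a new reading comes with each control period).
- vision.camera(name): name is "side" or "top"; returns a dict with "color" (384x512x3 uint8, red, green, blue), "intrinsics" (3x3 intrinsics, pixels), "rvec" (rotation vector, rad) and "tvec" (3), from world to camera coordinates, as OpenCV has them. Camera axes: x right, y down, z forward; pixel columns grow to the right and rows downward; lengths in m; the calibration is good to about 2 mm. A picture is of the moment at which its call begins. There is no depth.
- hand_in(): hands the job in; it is judged then, once.
The state is a dict: "time": time; "qpos": joint angles; "joint_vel": joint speeds; "joint_efforts": joint torques, N m; "tool_pos": TCP position; "tool_rot": TCP orientation; "wrist_force": force on the tool from outside, world axes, zero at the start; "wrist_torque": the same for the moment, N m; "gripper_width": opening from 0.0 (shut) to 1.0 (fully open); "finger_force": force on a finger pad.
Only numpy, scipy, OpenCV 4.12 (cv2) and the standard library are available. Lean on these libraries where they do the work, as an engineer would, in place of code of your own. Each camera call takes 0.05 s, during which the arm holds its last target. There are 200 camera calls.

TASK

Get the ointment mixer's spindle ready for its set screw. First push the blue carrier along its rails to the right until it clicks into the station detent (its yellow line meets the yellow mark on the base); then turn the upright spindle until you feel its yellow-faced flat and bring that flat round to face squarely the same way as the brass set screw of the collar. Last, grip the collar, raise it until the screw sits at about the middle of the flat's height, and finish holding it there: do not let go, for the collar falls back if released; leave the beaker, jar, dropper bottle and label roll where they stand.

Things in the scene. Friction and masses are not known exactly. Their poses are not given: they have to be found in the camera images.
- jig: Fixed aluminium base plate 120 x 320 x 12 mm on the worktop, origin at the centre of its underside, z up. Its y axis runs along the rails (tops at z = 26 mm); its -x side is the front, towards the robot; turned by up to 0.3 rad. End blocks at y = +-152 mm reach to z = 28 mm. A yellow mark on its front edge (y = -55 mm) shows the station.
- carrier (a joint): Slide of the blue carrier, m, growing towards the jig's -y (to the right). Its centre, which is the spindle axis, lies at jig x = 0, y = 75 mm - value. Starts at 0 to 0.05; station detent at 0.130, hard stop at 0.150. Slides with about 1.5 N; a spring ball clicks over a ridge into the detent with about 7 N and centres it from about 4 mm off.
- pushface (a point): Centre of the carrier's left end face (jig's +y side), where it can be pushed: 100 mm wide, 25 mm high, centre at z = 39.5 mm. The carrier is a block 100 mm (jig x) x 110 mm (jig y), from z = 27 to 52 mm.
- station (a point): Fixed point where the centre of the spindle's top end stands when the carrier is in the station detent (z = 135 mm).
- spindle (a joint): Rotation of the upright steel spindle on the carrier's centre, rad, counter-clockwise positive from above. 0 = the flat faces the jig's -x (front), as the screw does. Starts at 0.5 to 1.5; 0.02 N m of friction keeps it where it is left. Round, 28 mm in diameter; above z = 101 mm, up to its top at z = 135 mm, D-shaped with one flat.
- flat (a point): Middle of the spindle's flat (yellow face, 21 mm wide, 34 mm high), 9 mm off the axis, z = 118 mm; turns with the spindle. Pinched across the flat, the spindle measures 23 mm, elsewhere 28 mm, and it turns with the fingers. A black line on its top end points from the axis to the flat.
- lift (a joint): Height of the collar above its rest, m; 0 = resting, 0.030 = its screw at the middle of the flat, upper stop 0.044. It slides freely and falls back when let go (about 2 N).
- collar: Dark steel collar round the spindle, 46 mm outer diameter, 20 mm high, at rest from z = 78 to 98 mm, above a 34 mm boss. Its origin lies on the spindle axis 78 mm below its underside. An ear with a guide pin at the back (jig +x, to 44 mm from the axis) keeps it from turning: the screw always faces the front. Grip it by its free sides, jig +y and -y.
- screw (a point): Outer end of the brass set screw on the collar's front (jig -x), 26.5 mm from the spindle axis, 10 mm above the collar's underside.
- beaker: Small empty glass beaker, 55 mm wide, 70 mm high, loose, a bystander left of the jig; origin at its foot.
- jar: Small white jar with red lid, 45 mm wide, 40 mm high, loose, a bystander; origin at its foot.
- bottle: Brown dropper bottle with red rubber bulb, 42 mm wide, 134 mm high, loose, a bystander right of the jig; origin at its foot.
- label_roll: White roll of labels lying flat, 70 mm wide, 36 mm high, loose, a bystander; origin at its foot.

How it is judged:
On the way, in this order (a step that is already met when the one before it is completed fails the run):
1. the carrier is in the station detent (value of joint carrier between 0.125 and 0.135 m), for 0.3 s.
2. with the carrier there, the spindle's flat faces the same way as the screw (value of joint carrier between 0.124 and 0.136 m and value of joint spindle between -0.17 and 0.17 rad), for 0.2 s.
At the end, for the whole second after the job is handed in: The carrier is in the station detent (within 6 mm), the flat faces the same way as the screw (within 0.2 rad), and the fingers hold the collar still with its screw within 9 mm of the flat's mid-height (value of joint carrier between 0.124 and 0.136 m and value of joint spindle between -0.2 and 0.2 rad and value of joint lift between 0.021 and 0.039 m and contact force between the fingers and collar above 1 N and linear speed of collar below 0.02 m/s); the arm keeps its last pose, push and grip.
It fails at once if a bystander (beaker, jar, dropper bottle, label roll) is shifted by more than 20 mm (distance of any of beaker, jar, bottle, label_roll from where it was at the start of the episode above 0.02 m).
It also fails if it takes over 61 s, if anything falls off the work surface, if the arm or the gripper's body presses on something with over 40 N, if the wrist force passes 120 N, or if a joint passes its speed limit or range.

## Working session

There is one attempt and no reset: what is moved stays moved. The work goes in short steps, Python scripts to look and compute and a shell command to move; the robot and the scene stay as the last step left them, time stands still between calls to the robot, and variables do not carry over. Pictures are saved under pics/ and viewed, at most 10 in all, crops included, and the job is handed in when it is done.

```bash
ls; mkdir -p pics
python3 - <<'E'
from workcell import readout, vision
import cv2
for n in("side","top"):
    c=vision.camera(n); cv2.imwrite(f"pics/{n}0.png",c["color"][:,:,::-1]); print(n,c["intrinsics"],c["rvec"],c["tvec"])
print(readout.observe())
E
```

```text
pics
side [[427.93244508   0.         258.01756791]
 [  0.         427.93244508 187.48408501]
 [  0.           0.           1.        ]] [ 0.33639028 -2.63207592  1.47846426] [0.45373025 0.20900813 1.0203    ]
top [[421.50674097   0.         255.62766545]
 [  0.         421.50674097 183.00051277]
 [  0.           0.           1.        ]] [ 2.20653114 -2.182086    0.07281522] [-0.15340014  0.49458461  1.30278911]
{'time': 0.1, 'qpos': array([-1.01940824e+00,  3.85474092e-01,  6.78605405e-03, -4.41200359e-04,
       -1.19399992e+00, -2.58601689e-01]), 'joint_vel': array([ 0.00130129, -0.00217527,  0.00134927,  0.00023582, -0.00022945,
       -0.00016147]), 'joint_efforts': array([-4.39349296e-04, -3.91689599e+01,  1.87934393e+01,  4.23189461e+00,
        1.34691692e-02, -6.70562349e-05]), 'tool_pos': array([ 0.18037301, -0.5982216 ,  0.40378031]), 'tool_rot': array([ 3.13965906e+00, -8.74418257e-05, -2.84896890e+00]), 'wrist_force': array([ 0.42444036, -0.18139122,  0.61181208]), 'wrist_torque': array([-0.01212031,  0.02433095,  0.02508481]), 'finger_force': 0.0, 'gripper_width': 0.9991580972356063}
```

View pics/top0.png

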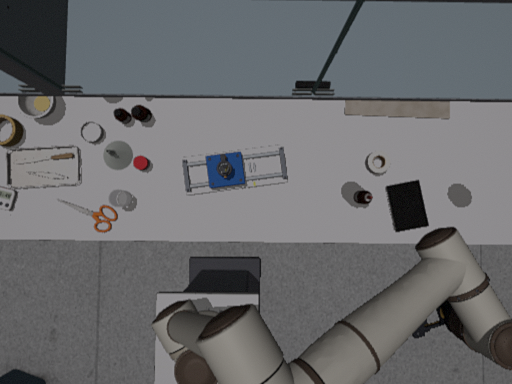

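View pics/side0.png

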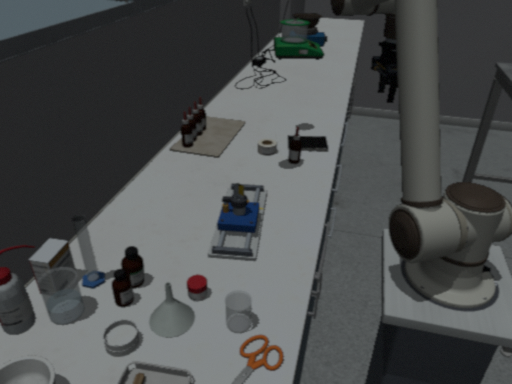

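The top view shows the jig at about (235,170), with the blue carrier at (225,170), the jar at (141,163), the beaker at (122,198), the bottle at (363,197) and the roll at (377,161). Next I'll enlarge the jig in both views.

```bash
cat > h.py <<'E'
import cv2, numpy as np
from workcell import readout, vision
def ray(c,u,v,z):
    K=c["intrinsics"];R=cv2.Rodrigues(np.array(c["rvec"]))[0];o=-R.T@c["tvec"]
    d=R.T@np.linalg.inv(K)@[u,v,1];return o+d*(z-o[2])/d[2]
def proj(c,P):
    return cv2.projectPoints(np.array(P,float).reshape(-1,3),np.array(c["rvec"]),np.array(c["tvec"]),c["intrinsics"],None)[0][:,0]
def crop(c,x,y,w,h,s): return cv2.resize(c["color"][y:y+h,x:x+w,::-1],None,fx=s,fy=s,interpolation=cv2.INTER_CUBIC)
E
python3 - <<'E'
from h import *
t=vision.camera("top");s=vision.camera("side")
a=crop(t,170,135,130,70,6);b=crop(s,205,178,70,80,6)
im=np.zeros((600,800,3),np.uint8)
cv2.imwrite("pics/a1.png",np.clip(a*1.6,0,255).astype('uint8'));cv2.imwrite("pics/b1.png",np.clip(b*1.6,0,255).astype('uint8'))
for n,u,v in(("jar",141,163),("beaker",122,198),("bottle",363,197),("roll",377,161)):print(n,ray(t,u,v,.04))
E
```

```text
jar [0.55232081 0.20497571 0.04      ]
beaker [0.44424935 0.25999631 0.04      ]
bottle [ 0.4555034  -0.47757063  0.04      ]
roll [ 0.5670042 -0.5212994  0.04     ]
```

View pics/a1.png

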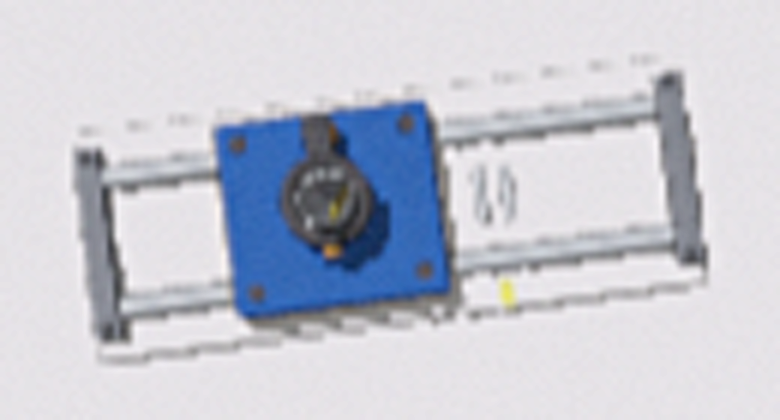

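View pics/b1.png

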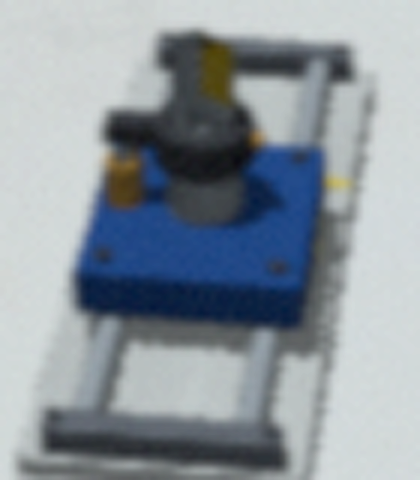

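The crops show the base corners in crop a1 at about (82,130), (100,360), (707,283) and (672,58). The carrier's top corners are at (215,127), (424,100), (452,290) and (238,318). The yellow flat faces right and slightly forward. I'll solve the pose from these points.

```bash
cat > fit.py <<'E'
from h import *
from scipy.optimize import least_squares
t=vision.camera("top");s=vision.camera("side")
A=lambda p:np.array(p)/6+[170,135]-.4
B=lambda p:np.array(p)/6+[205,178]-.4
def J(x,y,z,p): # jig->world
    c,n=np.cos(p[2]),np.sin(p[2]);return [p[0]+c*x-n*y,p[1]+n*x+c*y,z]
ob=[(t,A((100,360)),lambda p:J(-.06,.16,.012,p)),(t,A((707,283)),lambda p:J(-.06,-.16,.012,p)),
(t,A((80,132)),lambda p:J(.06,.16,.012,p)),(t,A((508,295)),lambda p:J(-.057,-.055,.012,p))]
for (dx,dy),q in {(1,1):(215,127),(1,-1):(424,100),(-1,-1):(452,290),(-1,1):(238,318)}.items():
    ob.append((t,A(q),lambda p,dx=dx,dy=dy:J(.05*dx,.075-p[3]+.055*dy,.052,p)))
for (dx,dy),q in {(1,1):(78,272),(-1,-1):(325,150),(-1,1):(303,295)}.items():
    ob.append((s,B(q),lambda p,dx=dx,dy=dy:J(.05*dx,.075-p[3]+.055*dy,.052,p)))
f=lambda p:np.concatenate([(proj(c,P(p))[0]-q) for c,q,P in ob])
r=least_squares(f,[.52,0,.1,.03],loss='soft_l1');print(r.x);print(f(r.x).reshape(-1,2).round(1))
p=r.x
for n,q in(("axis",(0,.075-p[3],.135)),("pushface",(0,.13-p[3],.04)),("station",(0,-.055,.135))):print(n,np.round(J(*q,p),4))
print("spindle top px crop",(proj(t,J(0,.075-p[3],.135,p))[0]-[170,135]+.4)*6)
for a in(0.5,.8,1.1,1.4):print(a,((proj(t,J(-.009*np.cos(a),.075-p[3]-.009*np.sin(a),.135,p))[0]-[170,135]+.4)*6).round())
E
python3 fit.py
```

```text
[ 0.5390278  -0.08214368  0.14014944  0.04495696]
[[ 0.2  0.1]
 [ 0.4 -0.2]
 [-1.   0.3]
 [ 0.3  1.2]
 [-0.9 -0.4]
 [ 0.1 -0.5]
 [-0.4  0.3]
 [-0.7  0.3]
 [-1.2 -1.2]
 [ 0.7 -1.4]
 [-0.  -2.1]]
axis [ 0.5348 -0.0524  0.135 ]
pushface [0.5271 0.0021 0.04  ]
station [ 0.5467 -0.1366  0.135 ]
spindle top px crop [317.6450449  191.97589846]
0.5 [329. 207.]
0.8 [333. 203.]
1.1 [335. 198.]
1.4 [337. 193.]
```

```bash
python3 -m crank '[{"yaw":-10.15,"hand":0},{"yaw":-10.15,"hand":0},{"yaw":-10.15,"hand":0},{"yaw":-10.15,"hand":0},{"yaw":-10.15,"hand":0},{"yaw":-10.15,"hand":0},{"yaw":-10.15,"hand":0},{"yaw":-10.15,"hand":0}]'
python3 -m crank '[{"x":-4.8,"y":-3.5},{"x":-4.8,"y":-3.5},{"x":-4.8,"y":-3.5},{"x":-4.8,"y":-3.5},{"x":-4.8,"y":-3.5},{"x":-4.8,"y":-3.5},{"x":-4.8,"y":-3.5},{"x":-4.8,"y":-3.5},{"x":-4.8,"y":-3.5},{"x":-4.8,"y":-3.5},{"x":-4.8,"y":-3.5},{"x":-4.8,"y":-3.5}]'
```

```text
invalid input at $[0]: expected keys x, y, z, yaw, hand
invalid input at $[0]: expected keys x, y, z, yaw, hand
```

```bash
python3 -m crank '[{"x":0,"y":0,"z":0,"yaw":-10.15,"hand":0},{"x":0,"y":0,"z":0,"yaw":-10.15,"hand":0},{"x":0,"y":0,"z":0,"yaw":-10.15,"hand":0},{"x":0,"y":0,"z":0,"yaw":-10.15,"hand":0},{"x":0,"y":0,"z":0,"yaw":-10.15,"hand":0},{"x":0,"y":0,"z":0,"yaw":-10.15,"hand":0},{"x":0,"y":0,"z":0,"yaw":-10.15,"hand":0},{"x":0,"y":0,"z":0,"yaw":-10.15,"hand":0}]'
python3 -m crank '[{"x":-4.8,"y":-3.5,"z":0,"yaw":0,"hand":0},{"x":-4.8,"y":-3.5,"z":0,"yaw":0,"hand":0},{"x":-4.8,"y":-3.5,"z":0,"yaw":0,"hand":0},{"x":-4.8,"y":-3.5,"z":0,"yaw":0,"hand":0},{"x":-4.8,"y":-3.5,"z":0,"yaw":0,"hand":0},{"x":-4.8,"y":-3.5,"z":0,"yaw":0,"hand":0},{"x":-4.8,"y":-3.5,"z":0,"yaw":0,"hand":0},{"x":-4.8,"y":-3.5,"z":0,"yaw":0,"hand":0},{"x":-4.8,"y":-3.5,"z":0,"yaw":0,"hand":0},{"x":-4.8,"y":-3.5,"z":0,"yaw":0,"hand":0},{"x":-4.8,"y":-3.5,"z":0,"yaw":0,"hand":0},{"x":-4.8,"y":-3.5,"z":0,"yaw":0,"hand":0}]'
```

```text
time: 1.3
tool_pos: [0.1804, -0.5983, 0.4046]
tool_rot: [3.142, 0.0, -1.426]
wrist_force: [0.1, -0.5, 0.4]
gripper_width: 0.171
finger_force: 0.0
time: 2.8
tool_pos: [0.5169, 0.0323, 0.4051]
tool_rot: [-3.141, 0.0, -1.431]
wrist_force: [0.5, -0.8, 1.2]
gripper_width: 0.006
finger_force: 0.0
```

```bash
python3 -m crank '[{"x":0,"y":0,"z":4.6,"yaw":0,"hand":0},{"x":0,"y":0,"z":4.7,"yaw":0,"hand":0},{"x":0,"y":0,"z":4.7,"yaw":0,"hand":0},{"x":0,"y":0,"z":4.6,"yaw":0,"hand":0},{"x":0,"y":0,"z":0,"yaw":0,"hand":0},{"x":1,"y":0,"z":0,"yaw":0,"hand":0},{"x":0.5,"y":0,"z":0,"yaw":0,"hand":0}]'
python3 -m crank '[{"x":1,"y":0,"z":0,"yaw":0,"hand":0},{"x":1,"y":0,"z":0,"yaw":0,"hand":0},{"x":1,"y":0,"z":0,"yaw":0,"hand":0},{"x":1,"y":0,"z":0,"yaw":0,"hand":0},{"x":1,"y":0,"z":0,"yaw":0,"hand":0},{"x":1,"y":0,"z":0,"yaw":0,"hand":0},{"x":1,"y":0,"z":0,"yaw":0,"hand":0},{"x":0.5,"y":0,"z":0,"yaw":0,"hand":0}]'
python3 - <<'E'
from h import *
t=vision.camera("top");s=vision.camera("side")
a=crop(t,180,125,120,90,6);b=crop(s,200,160,70,90,6)
im=np.zeros((600,800,3),np.uint8)
a=cv2.resize(a,(480,360));b=cv2.resize(b,(320,411));im[:360,:480]=a;im[:411,480:]=b
cv2.imwrite("pics/c1.png",np.clip(im*1.6,0,255).astype('uint8'))
E
```

```text
time: 3.68
tool_pos: [0.5193, 0.015, 0.2209]
tool_rot: [-3.137, 0.001, -1.432]
wrist_force: [-0.5, 0.3, 0.3]
gripper_width: 0.001
finger_force: 0.0
time: 4.68
tool_pos: [0.5286, -0.0586, 0.2186]
tool_rot: [3.141, 0.002, -1.434]
wrist_force: [-3.7, 21.8, 5.7]
gripper_width: 0.004
finger_force: 10.7
```

View pics/c1.png

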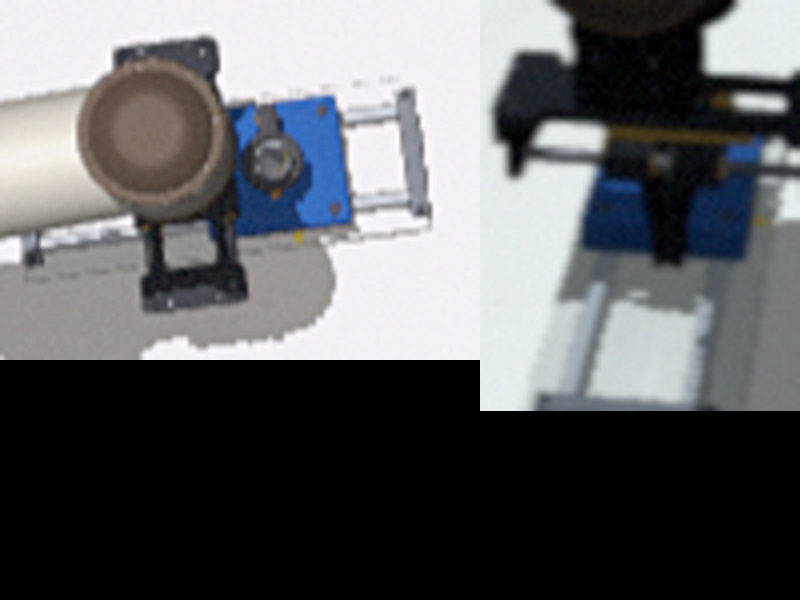

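The carrier is near the mark, at roughly 0.115–0.12. The wrist reads 22 N, so it is probably at the ridge. I'll continue in small steps.

```bash
python3 -m crank '[{"x":0,"y":0,"z":0,"yaw":0,"hand":0},{"x":0,"y":0,"z":0,"yaw":0,"hand":0}]'|grep -E "pos|wrist"
for i in 1; do python3 -m crank '[{"x":0.3,"y":0,"z":0,"yaw":0,"hand":0},{"x":0,"y":0,"z":0,"yaw":0,"hand":0}]'|grep -E "pos|wrist"; python3 -m crank '[{"x":0.3,"y":0,"z":0,"yaw":0,"hand":0},{"x":0,"y":0,"z":0,"yaw":0,"hand":0}]'|grep -E "pos|wrist"
done
```

```text
tool_pos: [0.5286, -0.058, 0.2186]
wrist_force: [-0.5, 8.2, 1.4]
tool_pos: [0.5287, -0.0592, 0.2186]
wrist_force: [-2.6, 20.1, 5.0]
tool_pos: [0.5288, -0.0603, 0.2186]
wrist_force: [-7.0, 30.1, 8.6]
```

Run:
```python
from h import *
o=readout.observe();F=o["wrist_force"];T=o["wrist_torque"];print(F,T,o["tool_rot"],o["finger_force"],o["gripper_width"])
# contact at r=(rx,ry,-L): T=r x F
print("L approx (force y):",T[0]/F[1], "x:",-T[1]/F[0])
t=vision.camera("top");cv2.imwrite("pics/d1.png",np.clip(crop(t,200,130,90,60,8)*1.6,0,255).astype('uint8'))
```

```text
[-7.00396369 30.06835316  8.56483675] [ 9.05249165  2.00416088 -0.04004762] [-3.14155844  0.00710095 -1.43274067] 15.665829330682755 0.004461705020573068
L approx (force y): 0.301063766294105 x: 0.2861466695984909
```

View pics/d1.png

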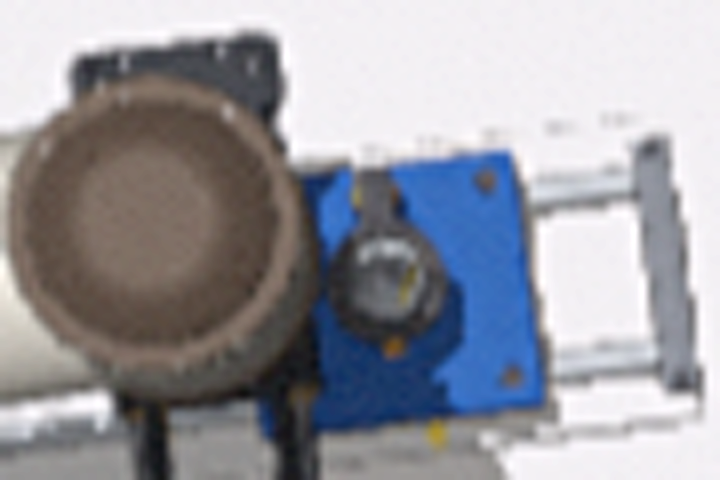

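The fingertips are pushing on the face: the finger force is half the wrist force and the lever matches. I'll measure the carrier position from its right corners at (515,152) and (548,408), and the mark at (437,433).

Run:
```python
from h import *
t=vision.camera("top")
A=lambda u,v:(u/8+200-.4,v/8+130-.4)
p=np.array([.539,-.0821]);yj=np.array([-np.sin(.14),np.cos(.14)])
for q,z in(((515,152),.052),((548,408),.052),((437,433),.012),((690,385),.028),((640,150),.028)):
    w=ray(t,*A(*q),z)[:2]-p; print(q,"jig y",round(w@yj,4))
```

```text
(515, 152) jig y -0.0975
(548, 408) jig y -0.0972
(437, 433) jig y -0.0546
(690, 385) jig y -0.154
(640, 150) jig y -0.1469
```

The carrier is at about 0.1175, just short of the detent, so it is on the ridge. I'll keep pushing gently.

```bash
python3 -m crank '[{"x":0.2,"y":0,"z":-0.1,"yaw":0,"hand":0},{"x":0,"y":0,"z":0,"yaw":0,"hand":0}]'|grep -E "pos|wrist|finger"; python3 -m crank '[{"x":0.2,"y":0,"z":0,"yaw":0,"hand":0},{"x":0,"y":0,"z":0,"yaw":0,"hand":0}]'|grep -E "pos|wrist|finger"
```

```text
tool_pos: [0.5288, -0.061, 0.2188]
wrist_force: [-6.0, 38.2, 2.1]
finger_force: 19.1
tool_pos: [0.53, -0.0664, 0.2195]
wrist_force: [-0.1, -0.1, -0.3]
finger_force: 0.0
```

It clicked through. I'll retract, rise, clear the view and look.

```bash
python3 -m crank '[{"x":-2,"y":0,"z":0,"yaw":0,"hand":0.5},{"x":-3,"y":0,"z":-3,"yaw":0,"hand":0.5},{"x":-4,"y":0,"z":-4,"yaw":0,"hand":0.6},{"x":-2,"y":0,"z":-5,"yaw":0,"hand":0.7},{"x":0,"y":0,"z":0,"yaw":0,"hand":0.7}]'
python3 - <<'E'
from h import *
t=vision.camera("top");s=vision.camera("side")
a=crop(t,230,135,60,60,8);b=crop(s,215,160,50,70,8)
im=np.zeros((600,800,3),np.uint8)
im[:480,:480]=a;b=cv2.resize(b,(320,448));im[:448,480:]=b
cv2.imwrite("pics/e1.png",np.clip(im*1.6,0,255).astype('uint8'))
E
```

```text
time: 6.75
tool_pos: [0.5156, 0.041, 0.3437]
tool_rot: [-3.134, 0.001, -1.429]
wrist_force: [-0.1, 0.6, -0.8]
gripper_width: 0.485
finger_force: 0.0
```

View pics/e1.png

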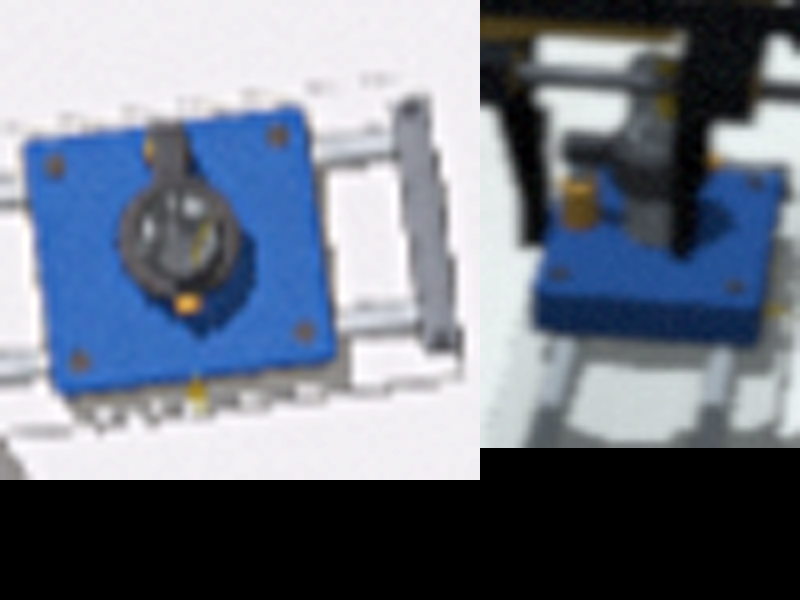

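The carrier's yellow line meets the mark at (197,385), so it is in the detent. The carrier's top corners are (25,145), (302,105), (335,360) and (60,393). The flat's edge runs from (212,222) to (193,262), which puts the spindle at about 1.0 rad.

Run:
```python
from h import *
t=vision.camera("top")
A=lambda u,v:(u/8+230-.4,v/8+135-.4)
P=np.array([ray(t,*A(*q),.052)[:2] for q in((25,145),(302,105),(335,360),(60,393))]);c=P.mean(0);print("axis",c)
w=P[0]-P[3]+P[1]-P[2];print("jig yaw",np.arctan2(w[1],w[0])); w=P[0]-P[1]+P[3]-P[2];print(np.arctan2(-w[0],w[1]))
print("top px",(proj(t,[*c,.135])[0]+.4-[230,135])*8)
for q in((212,222),(193,262)):print(ray(t,*A(*q),.135)[:2]-c)
yaw=readout.observe()["tool_rot"][2]
```

```text
axis [ 0.54611985 -0.13653749]
jig yaw 0.14519710328951327
0.14372354000347656
top px [180.27033044 227.15060118]
[ 0.00197596 -0.01128506]
[-0.01241338 -0.00467496]
```

```bash
python3 -m crank '[{"x":4.5,"y":-0.1,"z":0,"yaw":0,"hand":0.7},{"x":4.5,"y":-0.2,"z":0,"yaw":0,"hand":0.7},{"x":4.5,"y":-0.1,"z":0,"yaw":0,"hand":0.7},{"x":4.5,"y":-0.1,"z":0,"yaw":0,"hand":0.7},{"x":0,"y":0,"z":0,"yaw":-9.5,"hand":0.7},{"x":0,"y":0,"z":0,"yaw":-9.5,"hand":0.7},{"x":0,"y":0,"z":0,"yaw":-9.5,"hand":0.7},{"x":0,"y":0,"z":0,"yaw":-9.5,"hand":0.7},{"x":0,"y":0,"z":0,"yaw":-9.5,"hand":0.7},{"x":0,"y":0,"z":0,"yaw":-9.5,"hand":0.7},{"x":0,"y":-0.25,"z":0,"yaw":0,"hand":0.7},{"x":0,"y":0,"z":0,"yaw":0,"hand":0.7}]'
```

```text
time: 8.4
tool_pos: [0.5458, -0.1354, 0.3386]
tool_rot: [3.141, 0.002, -0.44]
wrist_force: [-0.5, -0.4, 0.4]
gripper_width: 0.703
finger_force: 0.0
```

```bash
python3 -m crank '[{"x":0.1,"y":-0.1,"z":2.5,"yaw":0,"hand":0.7},{"x":0,"y":0,"z":2.5,"yaw":0,"hand":0.7},{"x":0,"y":0,"z":0,"yaw":0,"hand":0.2},{"x":0,"y":0,"z":0,"yaw":0,"hand":0.2},{"x":0,"y":0,"z":0,"yaw":0,"hand":0.2},{"x":0,"y":0,"z":0,"yaw":0,"hand":0.2},{"x":0,"y":0,"z":0,"yaw":0,"hand":0.2},{"x":0,"y":0,"z":0,"yaw":0,"hand":0.2}]' 15
```

```text
time: 9.4
tool_pos: [0.5478, -0.1342, 0.2905]
tool_rot: [-3.14, -0.002, -0.436]
wrist_force: [0.5, 2.9, 1.8]
gripper_width: 0.259
finger_force: 14.9
```

The opening is 22.5 mm, so the fingers are on the flat. Turning it to the front.

```bash
python3 -m crank '[{"x":0.04,"y":0,"z":0,"yaw":9.5,"hand":0.2},{"x":0.04,"y":0,"z":0,"yaw":9.5,"hand":0.2},{"x":0.03,"y":0,"z":0,"yaw":9.5,"hand":0.2},{"x":0.04,"y":0,"z":0,"yaw":9.5,"hand":0.2},{"x":0.04,"y":0,"z":0,"yaw":9.5,"hand":0.2},{"x":0.03,"y":0,"z":0,"yaw":9.5,"hand":0.2},{"x":0,"y":0,"z":0,"yaw":0,"hand":0.2},{"x":0,"y":0,"z":0,"yaw":0,"hand":0.2},{"x":0,"y":0,"z":0,"yaw":0,"hand":0.2}]'
```

```text
time: 10.52
tool_pos: [0.5485, -0.1364, 0.2904]
tool_rot: [3.141, -0.001, -1.428]
wrist_force: [-1.3, 0.3, 4.9]
gripper_width: 0.262
finger_force: 14.9
```

```bash
python3 -m crank '[{"x":0,"y":0,"z":0,"yaw":0,"hand":0.8},{"x":0,"y":0,"z":0,"yaw":0,"hand":0.8},{"x":0,"y":0,"z":0,"yaw":0,"hand":0.8},{"x":0,"y":0,"z":-2.5,"yaw":0,"hand":0.8},{"x":0,"y":0,"z":-3,"yaw":0,"hand":0.8},{"x":-5,"y":0,"z":0,"yaw":0,"hand":0.8},{"x":-5,"y":0,"z":0,"yaw":0,"hand":0.8},{"x":-5,"y":0,"z":0,"yaw":0,"hand":0.8},{"x":0,"y":0,"z":0,"yaw":0,"hand":0.8},{"x":0,"y":0,"z":0,"yaw":0,"hand":0.8}]'
python3 - <<'E'
from h import *
t=vision.camera("top")
cv2.imwrite("pics/f1.png",np.clip(crop(t,230,135,60,60,8)*1.6,0,255).astype('uint8'))
E
```

```text
time: 11.78
tool_pos: [0.528, 0.0125, 0.3447]
tool_rot: [3.141, -0.0, -1.431]
wrist_force: [-0.6, -0.2, -1.0]
gripper_width: 0.807
finger_force: 0.0
```

View pics/f1.png

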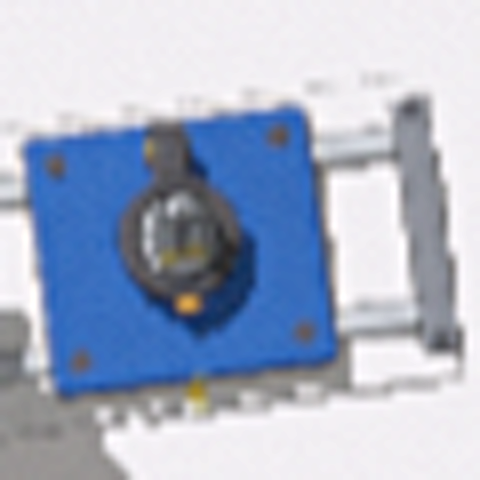

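The flat now faces the front, its edge at (165–203, 256), and the carrier is still on the mark. Next is the collar.

```bash
python3 -m crank '[{"x":5,"y":0.1,"z":0,"yaw":0,"hand":0.8},{"x":5,"y":0.1,"z":0,"yaw":0,"hand":0.8},{"x":5,"y":0.1,"z":0,"yaw":0,"hand":0.8},{"x":0,"y":0,"z":0,"yaw":10,"hand":0.8},{"x":0,"y":0,"z":0,"yaw":10,"hand":0.8},{"x":0,"y":0,"z":0,"yaw":10,"hand":0.8},{"x":0,"y":0,"z":0,"yaw":10,"hand":0.8},{"x":0,"y":0,"z":0,"yaw":10,"hand":0.8},{"x":0,"y":0,"z":0,"yaw":10,"hand":0.8},{"x":0,"y":0,"z":0,"yaw":10,"hand":0.8},{"x":0,"y":0,"z":0,"yaw":10,"hand":0.8},{"x":0,"y":0,"z":0,"yaw":10,"hand":0.8}]'
python3 -m crank '[{"x":0,"y":0,"z":0,"yaw":0,"hand":0.8},{"x":0,"y":0,"z":0,"yaw":0,"hand":0.8}]'
```

```text
time: 13.32
tool_pos: [0.5456, -0.1381, 0.3445]
tool_rot: [-3.142, -0.0, -3.01]
wrist_force: [-0.8, 0.1, -0.2]
gripper_width: 0.8
finger_force: 0.0
time: 13.58
tool_pos: [0.5457, -0.1373, 0.3446]
tool_rot: [-3.142, -0.0, -3.001]
wrist_force: [-0.5, -0.9, -0.5]
gripper_width: 0.803
finger_force: 0.0
```

```bash
python3 -m crank '[{"x":0,"y":0.1,"z":3,"yaw":0,"hand":0.8},{"x":0,"y":0,"z":3,"yaw":0,"hand":0.8},{"x":0,"y":0,"z":2.4,"yaw":0,"hand":0.8},{"x":0,"y":0,"z":0,"yaw":0,"hand":0.8},{"x":0,"y":0,"z":0,"yaw":0,"hand":0.45},{"x":0,"y":0,"z":0,"yaw":0,"hand":0.45},{"x":0,"y":0,"z":0,"yaw":0,"hand":0.45},{"x":0,"y":0,"z":0,"yaw":0,"hand":0.45},{"x":0,"y":0,"z":0,"yaw":0,"hand":0.45},{"x":0,"y":0,"z":0,"yaw":0,"hand":0.45}]' 20
```

```text
time: 14.82
tool_pos: [0.5459, -0.1355, 0.2616]
tool_rot: [-3.141, 0.001, -3.002]
wrist_force: [-0.6, 1.4, 6.0]
gripper_width: 0.529
finger_force: 20.0
```

The collar is gripped at 46 mm. Lifting it 30 mm.

```bash
python3 -m crank '[{"x":0,"y":0,"z":-0.6,"yaw":0,"hand":0.45},{"x":0,"y":0,"z":-0.6,"yaw":0,"hand":0.45},{"x":0,"y":0,"z":-0.6,"yaw":0,"hand":0.45},{"x":0,"y":0,"z":-0.6,"yaw":0,"hand":0.45},{"x":0,"y":0,"z":-0.6,"yaw":0,"hand":0.45},{"x":0,"y":0,"z":0,"yaw":0,"hand":0.45},{"x":0,"y":0,"z":0,"yaw":0,"hand":0.45},{"x":0,"y":0,"z":0,"yaw":0,"hand":0.45},{"x":0,"y":0,"z":0,"yaw":0,"hand":0.45}]'
python3 - <<'E'
from h import *
s=vision.camera("side")
P=[[.5463-.0265*np.cos(.14),-.1366-.0265*np.sin(.14),z] for z in(.088,.118)]
print((proj(s,P)-[205,150])*8)
cv2.imwrite("pics/g1.png",np.clip(crop(s,205,150,75,70,8)*1.8,0,255).astype('uint8'))
E
```

```text
time: 15.95
tool_pos: [0.5459, -0.1355, 0.2907]
tool_rot: [-3.142, 0.001, -3.002]
wrist_force: [4.5, 2.2, -0.7]
gripper_width: 0.529
finger_force: 20.0
[[380.22588992 271.58967931]
 [381.17130368 196.85702259]]
```

View pics/g1.png

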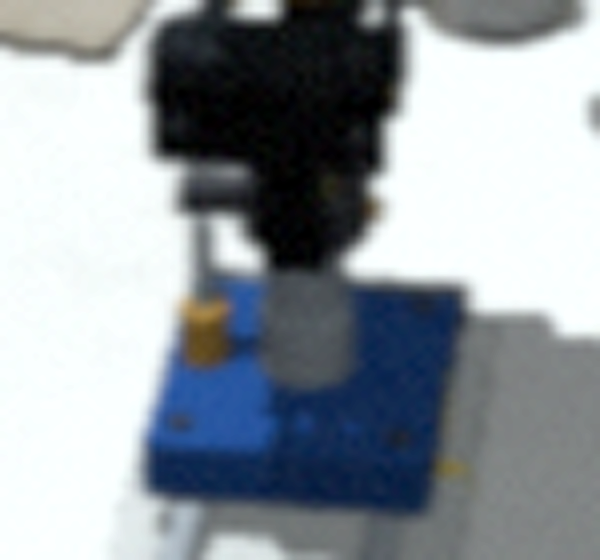

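The collar is raised, with its screw at (373,207) against a predicted (381,197) for 30 mm of lift. The guide pin is exposed and the carrier is on its mark. Handing in.

```bash
python3 -c "
from workcell import hand_in
print(hand_in())"
```

```text
the job is handed in; nothing more can be done
None
```

I handed the job in at about 16 s of the 61 s allowed, with the carrier in the station detent, the flat facing the screw and the collar held about 29 mm up under a 20 N grip; the hand-in returned no verdict.

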